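# Trip and reset the vehicle's stop button

### The arm

A 6-joint arm with a two-finger parallel gripper is mounted at the origin on the work surface. World frame = base frame: x ahead of the robot, y to its left, z up, the work surface at z = 0. Lengths are in mm, angles in rad, forces in N, time in s.
With the tool pointing down it reaches from about 425 to 950 mm from the base axis. Payload 3.5 kg.
Tool frame: the origin (TCP) lies at the very end of the fingers, on their centre line; the grasp point (between the pads) lies 19 mm behind it (arm.grasp_offset is the distance from the TCP to the grasp point, in mm); y points along the fingers, x is the direction in which the jaws open and shut, and the axes are right-handed (so a half turn about y gives the same grasp; the last joint's range is limited). The gripper opens to 85 mm and grips with 20 to 120 N. Pads are 22 mm wide; open, the fingers measure 114 mm over their backs; the gripper's body (76 mm by 85 mm) begins 54 mm behind the grasp point. The pads swing forward as they close: fully open they stand 13 mm farther back than shut.
Start: joints at [-0.15, 0.286, 1.577, -0, 1.279, -0.15], TCP at [674.986, 0.032, 231.325] pointing down, gripper open.
Joint ranges: [-2.77, 2.77], [-0.9, 2.22], [0.21, 2.48], [-1.53, 4.67], [0.24, 2.81], [-2.84, 2.84]. Speed limits (rad/s): [2.79, 2.79, 3.14, 3.14, 3.14, 3.14].

### API

Orientations are given as a rotation vector (axis times angle).
In Python, from plant import arm, vision, sign_off gives the robot as it stands. The module is installed in compiled form; this text tells all that it offers.
- The arm moves only by the shell command python3 -m crank 'ROWS' [FORCE]. ROWS is JSON, a list of rows, each a list of 3 entries, a list of its own where there are three numbers: the shift along the tool's x, y, z in m, then the turn, a rotation vector about the tool's x, y, z in rad, then the finger opening in m, from 0 to 0.0854. A call has 1 to 20 rows; each row shifts and turns the commanded pose from where the row before left it, along the tool's axes as they then stand; what a row does not reach is not made up. A row lasts 1/8 s, in which the tool goes at most 62.5 mm and 10.7 degrees, less where a joint would pass 70% of its speed; a pose out of reach is approached as far as the arm can. A call with a gripper value outside its range is refused whole. The fingers move at their own pace and stop on an object; FORCE is the grip in N (left out, the last holds). Time passes only in rows, so rows that do not move let the fingers close. It gives the time, the measured TCP pose, the force and the opening at its end, in the units of the state.
- arm.get_state(): the state, without advancing time (a new reading comes with each control period).
- vision.camera(name): name is "scene" or "side" or "wrist"; returns a dict with "frame" (480x640x3 uint8, red, green, blue), "mtx" (3x3 intrinsics, pixels), "T" (4x4, takes a point from camera to world coordinates); the wrist camera has in their place "hand_eye" (4x4, takes a point from camera to tool coordinates, whose origin is the TCP and whose axes are the tool frame's). Camera axes: x right, y up, looking along -z (the intrinsics and any distortion apply to the point x, -y, -z); pixel columns grow to the right and rows downward; lengths in mm; the calibration is good to about 2 mm. A picture is of the moment at which its call begins: read the wrist's pose just before it. There is no depth.
- sign_off(): hands the job in, once; it reports no verdict.
The state is a dict: "clock": time; "joints": joint angles; "qd": joint speeds; "joint_efforts": joint torques, N m; "tcp_pos": TCP position; "orientation": TCP orientation; "contact_force": force on the tool from outside, world axes, zero at the start; "moment": the same for the moment, N m; "finger_gap": finger opening in mm.
Only numpy, scipy, OpenCV 4.12 (cv2) and the standard library are available. Lean on these libraries where they do the work, as an engineer would, in place of code of your own. Each camera call takes 0.05 s, during which the arm holds its last target. There are 200 camera calls.

### The job

Test the stop button of the tracked vehicle: it is the wide round mushroom button on one of the three grey control boxes on the deck. Press the mushroom all the way down, where it stays by itself, then turn its head clockwise (seen from above) as far as it goes and let go, so that it springs back up. Do not press the low, flat horn button on the other box.

Things in the scene. Friction and masses are not known exactly. Their poses are not given: they have to be found in the camera images.
- stop_top (a point): centre of the top of the black mushroom: a round disc 48 mm wide, 18 mm thick, white mark on top, axis vertical, gripped across its rim at any yaw. 24 mm stem, 40 mm collar 12 mm high, on a fixed grey box 80 x 90 x 60 mm high. 104 mm above the deck when up, 94 when down (then 16 mm free between box and disc). Two like boxes carry the flat horn button or two sockets; their places vary
- stop_press (a joint): how far the mushroom is pressed down, in m: 0 up, 0.010 fully down. Takes 2 to 4 N, then meets a hard stop. It latches by friction: left alone with the head unturned it stays as deep as it was pressed. With the head turned to its end, a spring (about 2 N net) lifts it fully once it is free (turned half-way, only in part); fingers gripping it hold it down
- stop_turn (a joint): how far the mushroom's head is turned clockwise seen from above, in rad: 0 at the start, stop at 1.2 (69 degrees). It takes up to about 0.4 N m and stays where it is left
- horn (a joint): how far the horn button is pressed, in m: 0 up, 0.006 down. A flat black push button 26 mm in diameter in a dark ring 42 mm wide, its top only 22 mm above its own grey box (82 mm above the deck); it presses easily (5 N)
Mind the look-alikes: they are no part of the job. Leave any green look-alike of the part that bears stop_top alone.

How it is judged:
By the outcome, as a careful person would: the job done as asked, in the order asked, and still so for the second after the job is handed in, with the robot touching nothing.
It also fails if it takes over 38 s, if anything falls off the work surface, if the arm or the gripper's body presses on something with over 40 N, if the wrist force passes 120 N, or if a joint passes its speed limit or range.

## Working session

There is one attempt and no reset: what is moved stays moved. The work goes in short steps, Python scripts to look and compute and a shell command to move; the robot and the scene stay as the last step left them, time stands still between calls to the robot, and variables do not carry over. Pictures are saved under pics/ and viewed, about 8 in all and at most 12, crops included, and the job is handed in when it is done.

```bash
mkdir -p pics; cat > h.py <<'E'
import numpy as np, cv2
from scipy.spatial.transform import Rotation as R
from plant import arm, vision, sign_off
def grab(n,f=None):
    s=arm.get_state(); c=vision.camera(n); im=cv2.cvtColor(c['frame'],cv2.COLOR_RGB2BGR)
    if f: cv2.imwrite('pics/'+f,im)
    if n=='wrist':
        T=np.eye(4);T[:3,:3]=R.from_rotvec(s['orientation']).as_matrix();T[:3,3]=s['tcp_pos'];T=T@np.array(c['hand_eye'])
    else: T=np.array(c['T'])
    return im,np.array(c['mtx']),T,c,s
def onplane(uv,K,T,z):
    d=np.linalg.solve(K,[uv[0],uv[1],1]);d=T[:3,:3]@(d*[1,-1,-1]);o=T[:3,3]
    return o+d*(z-o[2])/d[2]
def proj(p,K,T):
    q=T[:3,:3].T@(np.array(p)-T[:3,3]);q=K@(q*[1,-1,-1]);return q[:2]/q[2]
E
python3 - <<'E'
from h import *
a=[grab(n)[0] for n in('scene','side','wrist')]
for n,i in zip('abc',a): cv2.imwrite(f'pics/{n}.png',i)
c=vision.camera('scene');print(c.keys());print(c['T'],arm.get_state())
E
```

```text
dict_keys(['frame', 'mtx', 'T'])
[[ 1.82503924e-01 -8.29066854e-01  5.28526698e-01  1.00429031e+03]
 [ 9.83155015e-01  1.48457575e-01 -1.06614090e-01 -1.09836801e+02]
 [ 9.92641599e-03  5.39081163e-01  8.42195325e-01  8.95619879e+02]
 [ 0.00000000e+00  0.00000000e+00  0.00000000e+00  1.00000000e+00]] {'clock': 0.2, 'joints': array([-1.49993186e-01,  2.86889595e-01,  1.57762471e+00,  2.78851001e-06,
        1.27855675e+00, -1.49973680e-01]), 'qd': array([-0.00056676, -0.0043669 , -0.00504848, -0.00042136,  0.00097569,
       -0.00035484]), 'joint_efforts': array([ 8.67870549e-04, -4.05992389e+01, -2.92681646e+01, -1.42540034e-04,
        4.08812615e-03,  5.60607347e-06]), 'tcp_pos': array([6.74594140e+02, 9.62025372e-02, 2.30430309e+02]), 'orientation': array([-1.57057248e+00,  1.16370005e-03,  1.13179596e-03]), 'contact_force': array([-0.47163418,  0.10443287,  0.04873556]), 'moment': array([-0.02193784,  0.07351528, -0.06541238]), 'finger_gap': 85.28760807675874}
```

View pics/a.png

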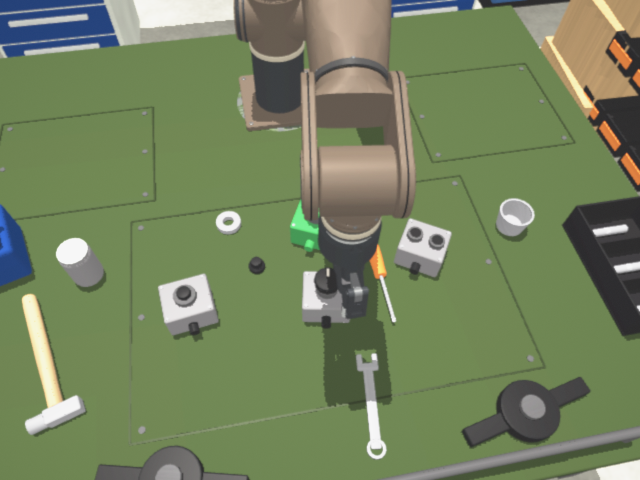

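View pics/c.png

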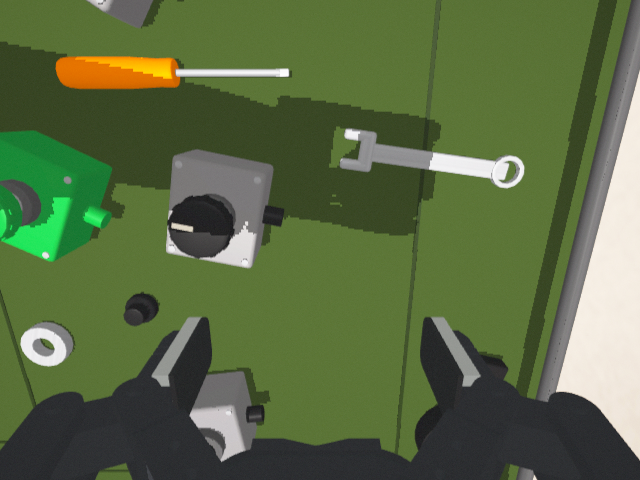

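Scene view: three grey boxes, one with the horn at (187,300), one with the mushroom at (326,285) and one with sockets at (423,240). The green look-alike is at (305,225), and a small black knob lies at (257,265). In the wrist view the black mushroom with its white mark is at about (203,226), and the green one is at the left edge. I choose the black mushroom on the middle grey box. Next I locate it in the wrist and scene views and take a close crop.

```bash
python3 - <<'E'
from h import *
im,K,T,c,s=grab('wrist')
g=cv2.cvtColor(im,cv2.COLOR_BGR2HSV)
roi=np.zeros(g.shape[:2],np.uint8);roi[185:262,160:262]=1
m=((g[...,2]<60)&(roi>0)).astype(np.uint8)
n,l,st,ce=cv2.connectedComponentsWithStats(m);i=1+np.argmax(st[1:,4]);print(st[i],ce[i])
ct=max(cv2.findContours((l==i).astype(np.uint8),0,1)[0],key=cv2.contourArea)
print(cv2.fitEllipse(cv2.convexHull(ct)))
e=cv2.fitEllipse(cv2.convexHull(ct))[0]
for z in(104,95): print(z,onplane(e,K,T,z))
i2,K2,T2,_,_=grab('scene')
for z in(104,95): print('scene px of',z,proj(onplane(e,K,T,z),K2,T2))
i3,K3,T3,_,_=grab('side');print('side',proj(onplane(e,K,T,104),K3,T3))
print('green left',onplane((12,215),K,T,100),'cam',T[:3,3])
a=cv2.resize(im[140:280,0:290],None,fx=2,fy=2);b=cv2.resize(i2[240:340,280:380],(280,280))
cv2.imwrite('pics/d.png',np.hstack([a[:280,:500],b]))
E
```

```text
[ 167  195   67   62 2084] [202.80710173 218.64827255]
((200.57211303710938, 225.48202514648438), (61.56087112426758, 66.34529113769531), 105.2252197265625)
104 [586.96273476   5.10430874 104.        ]
95 [584.04041032   2.44734005  95.        ]
scene px of 104 [329.20965819 279.2474047 ]
scene px of 95 [327.24033273 280.47685736]
side [277.05977842 231.78615628]
green left [442.83151349  12.07785321 100.        ] cam [674.4219586   84.62197535 373.35168654]
```

View pics/d.png

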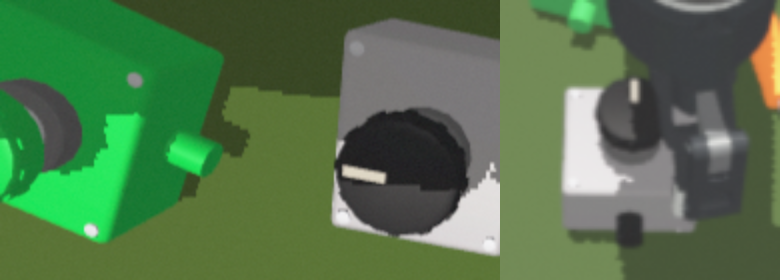

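View pics/b.png

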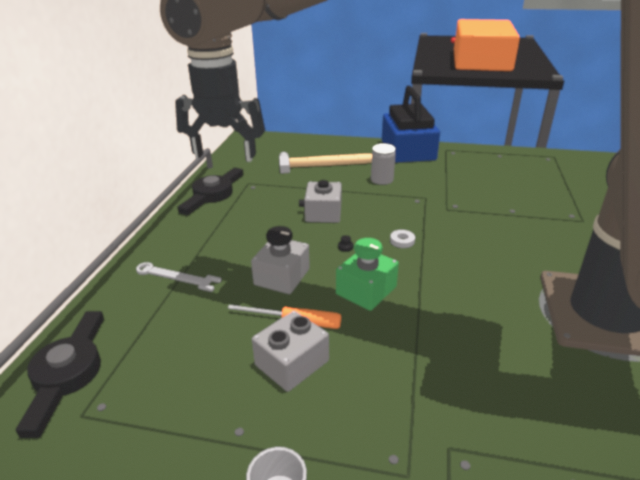

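The crop confirms it: a black mushroom with a white mark on a grey box, centre about (586, 4), clear of the green one. Moving above it.

```bash
python3 -m crank '[[[-0.022,0.017,0.001],[0,0,0],0.0854],[[-0.022,0.017,0.001],[0,0,0],0.0854],[[-0.022,0.017,0.001],[0,0,0],0.0854],[[-0.022,0.017,0.001],[0,0,0],0.0854],[[0,0,0],[0,0,0],0.0854],[[0,0,0],[0,0,0],0.0854]]' 60
python3 - <<'E'
from h import *
im,K,T,c,s=grab('wrist','e.png')
print(s['tcp_pos'],s['orientation'])
t=s['tcp_pos']
print('disc ctr pred',proj([586,4,104],K,T),'under tcp',proj([t[0],t[1],104],K,T))
grab('side','s1.png')
E
```

```text
clock: 1.1
tcp_pos: [588.2, 3.8, 164.5]
orientation: [-1.571, -0.002, -0.002]
contact_force: [1.4, 0.7, 1.6]
finger_gap: 85.4
[588.21632882   3.83273966 164.50835451] [-1.57115217 -0.0017326  -0.00190229]
disc ctr pred [312.23431503 264.90292447] under tcp [315.97211174 265.16262535]
```

View pics/e.png

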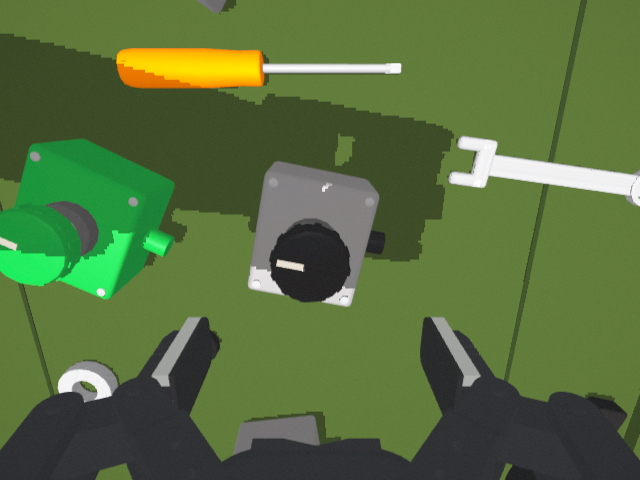

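The disc spans columns 270–350 and rows 222–303. Its centre, (310,263), is 3 mm to −x of the TCP and aligned in y. Descending to TCP z ≈ 80 and gripping.

```bash
python3 -m crank '[[[-0.003,0.016,0],[0,0,0],0.0854],[[0,0.016,0],[0,0,0],0.0854],[[0,0.016,0],[0,0,0],0.0854],[[0,0.016,0],[0,0,0],0.0854],[[0,0.012,0],[0,0,0],0.0854],[[0,0.008,0],[0,0,0],0.0854],[[0,0,0],[0,0,0],0.0854],[[0,0,0],[0,0,0],0.0854]]' 60
python3 -m crank '[[[0,0,0],[0,0,0],0.06],[[0,0,0],[0,0,0],0.03],[[0,0,0],[0,0,0],0.03],[[0,0,0],[0,0,0],0.03],[[0,0,0],[0,0,0],0.03],[[0,0,0],[0,0,0],0.03]]' 60
```

```text
clock: 2.2
tcp_pos: [584.5, 4.0, 80.0]
orientation: [-1.571, -0.001, -0.001]
contact_force: [0.4, -0.7, -0.3]
finger_gap: 85.6
clock: 2.95
tcp_pos: [584.7, 4.0, 80.0]
orientation: [-1.571, -0.001, -0.001]
contact_force: [2.1, -0.3, 3.1]
finger_gap: 46.2
```

Gripped. Now pressing 12 mm.

```bash
python3 -m crank '[[[0,0.003,0],[0,0,0],0.03],[[0,0.003,0],[0,0,0],0.03],[[0,0.003,0],[0,0,0],0.03],[[0,0.001,0],[0,0,0],0.03],[[0,0,0],[0,0,0],0.03],[[0,0,0],[0,0,0],0.03]]'
python3 -m crank '[[[0,0.001,0],[0,0,0],0.03],[[0,0.001,0],[0,0,0],0.03],[[0,0,0],[0,0,0],0.03],[[0,0,0],[0,0,0],0.03]]'
```

```text
clock: 3.7
tcp_pos: [584.7, 4.0, 70.4]
orientation: [-1.571, -0.001, -0.001]
contact_force: [1.9, 0.2, 7.6]
finger_gap: 45.9
clock: 4.2
tcp_pos: [584.8, 4.0, 70.3]
orientation: [-1.571, -0.001, -0.0]
contact_force: [-2.9, 0.4, 16.1]
finger_gap: 46.2
```

It hit the hard stop: the TCP held at 70.3 while the force rose to 16 N. Turning clockwise, which is +tool y because y points down.

```bash
python3 -m crank '[[[0,0,0],[0,0.12,0],0.03],[[0,0,0],[0,0.12,0],0.03],[[0,0,0],[0,0.12,0],0.03],[[0,0,0],[0,0.12,0],0.03],[[0,0,0],[0,0.12,0],0.03],[[0,0,0],[0,0.12,0],0.03],[[0,0,0],[0,0.12,0],0.03],[[0,0,0],[0,0.12,0],0.03],[[0,0,0],[0,0.12,0],0.03],[[0,0,0],[0,0.1,0],0.03],[[0,0,0],[0,0,0],0.03],[[0,0,0],[0,0,0],0.03]]'
python3 -c "
from h import *
s=arm.get_state();print(s['moment'],s['joints'],R.from_rotvec(s['orientation']).as_matrix()[:,0])"
```

```text
clock: 5.7
tcp_pos: [586.6, 2.8, 70.3]
orientation: [-1.368, 0.911, -0.921]
contact_force: [2.0, -2.3, 11.8]
finger_gap: 46.2
[-0.19622105 -0.23035869  0.12615794] [-0.16737119  0.27553633  1.90985744 -0.00194541  0.95011711  1.01272738] [ 0.38186206 -0.92420804  0.00456837]
```

```bash
for i in 1 2 3; do python3 -m crank '[[[0,0,0],[0,0.04,0],0.03],[[0,0,0],[0,0.03,0],0.03],[[0,0,0],[0,0,0],0.03]]' | grep -E 'tcp|force|gap'
python3 -c "
from h import *
s=arm.get_state();v=R.from_rotvec(s['orientation']).as_matrix()[:,0];print(s['moment'],np.arctan2(v[1],v[0]))"; done
```

```text
tcp_pos: [586.6, 2.7, 70.4]
contact_force: [2.1, -1.5, 11.5]
finger_gap: 46.2
[-0.1510503  -0.28856803  1.01475073] -1.2439139752771
tcp_pos: [586.7, 2.6, 70.4]
contact_force: [2.3, -1.2, 11.0]
finger_gap: 46.3
[-0.07716473 -0.34621077  2.33339579] -1.3063794822119308
tcp_pos: [586.2, 2.3, 70.2]
contact_force: [1.7, -3.8, 11.3]
finger_gap: 46.2
[-0.38663521 -0.19134074  1.29626794] -1.3816260234161182
```

The torque climbed to 2.3 N m and then slipped, so the turn is at its end stop. Releasing and retreating upward.

```bash
python3 -m crank '[[[0,0,0],[0,0,0],0.0854],[[0,0,0],[0,0,0],0.0854],[[0,0,0],[0,0,0],0.0854],[[0,0,0],[0,0,0],0.0854],[[0,0,0],[0,0,0],0.0854],[[0,-0.015,0],[0,0,0],0.0854],[[0,-0.02,0],[0,0,0],0.0854],[[0,-0.025,0],[0,0,0],0.0854],[[0,-0.03,0],[0,0,0],0.0854],[[0,-0.03,0],[0,0,0],0.0854],[[0,0,0],[0,0,0],0.0854],[[0,0,0],[0,0,0],0.0854]]'
python3 - <<'E'
from h import *
w,K,T,_,s=grab('wrist'); v=R.from_rotvec(s['orientation']).as_matrix()[:,0]
b,Kb,Tb,_,_=grab('side'); a=cv2.imread('pics/b.png')
print(proj([586,4,104],Kb,Tb),proj([586,4,94],Kb,Tb))
f=lambda i:cv2.resize(i[215:295,237:317],(320,320),interpolation=0)
cv2.imwrite('pics/f.png',np.vstack([np.hstack([f(a),f(b)]),cv2.resize(w,(640,480))[140:400]]))
# head-top row in side view, before/after: topmost dark pixel in disc columns
for i in(a,b):
    m=(cv2.cvtColor(i,6)[215:260,262:296]<45); r=np.where(m.sum(1)>5)[0]; print(r.min()+215,r.max()+215)
E
```

```text
clock: 8.32
tcp_pos: [583.7, 4.1, 187.5]
orientation: [-1.289, 1.075, -1.075]
contact_force: [-0.9, 0.9, 0.1]
finger_gap: 85.6
[277.72795693 231.51943682] [278.05748493 236.08116021]
231 243
228 243
```

View pics/f.png

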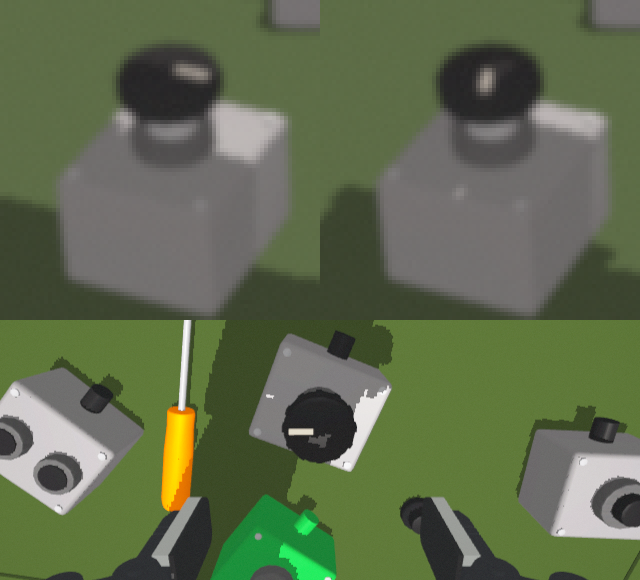

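The side view (left before, right after) shows the head back at its original height, in the same rows. The white mark has turned about 70° clockwise: the camera turned 79°, and the mark shifted 9° relative to it. The robot is clear of everything, so I'm handing in.

```bash
python3 -c "
from plant import arm,sign_off
s=arm.get_state();print(s['clock'],s['contact_force'],sign_off())"
```

```text
the job is handed in; nothing more can be done
8.425 [-0.00380217 -0.77060452 -0.23321856] None
```

I pressed the black mushroom down to its hard stop, turned it clockwise as far as it goes and let go. It sprang back up, and the job was handed in at 8.4 s.

- **Press:** I gripped the head by its rim and pushed it down. The TCP travelled 9.7 mm and stopped there while the force rose to about 16 N. That is just short of the nominal 10 mm, but well past the 2 to 4 N it takes to move, so I take it as fully down.
- **Turn:** the torque climbed to 2.3 N m, far above the 0.4 N m it needs. The fingers then slipped on the rim, which shows the end stop was reached.
- **Last checks:** the side view shows the head back at its original height. By comparing pictures, the white mark has turned about 70°, against a stop at 69°. One rough dark-pixel check put the top of the head 3 rows higher than before. The side-by-side crop shows no height difference, so I put that down to the mark having moved.
- **Clear of everything:** the open gripper ended about 80 mm above the head with under 1 N on the wrist. I did not go near the horn or the green look-alike.

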